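Find the unlocked cover of the bench service duct and push it open

ROBOT

A 6-joint arm with a two-finger parallel gripper is mounted at the origin on the work surface. World frame = base frame: x ahead of the robot, y to its left, z up, the work surface at z = 0. Lengths are in m, angles in rad, forces in N, time in s.
With the tool pointing down it reaches from about 0.375 to 0.975 m from the base axis. Payload 3.8 kg.
Tool frame: the origin (TCP) lies on the centre line of the jaws, within the pads' length; the fingertips stand 8 mm ahead of it and the grasp point (between the pads) lies 11 mm behind it; z points along the fingers, y is the direction in which the jaws open and shut (so a half turn about z gives the same grasp; the last joint's range is limited). The gripper opens to 85 mm and grips with 20 to 120 N. Pads are 22 mm wide; open, the fingers measure 114 mm over their backs; the gripper's body (76 mm by 85 mm) begins 54 mm behind the grasp point. The pads swing forward as they close: fully open they stand 13 mm farther back than shut.
Start: joints at [-1.354, 0.264, 1.604, -0, 1.274, -0.037], TCP at [0.169, -0.653, 0.239] pointing down, gripper open.
Joint ranges: [-2.63, 2.63], [-0.94, 2.18], [0.31, 2.57], [-1.31, 4.45], [0, 2.66], [-2.55, 2.55]. Speed limits (rad/s): [2.57, 2.57, 3.14, 3.14, 3.14, 3.14].

INTERFACE

Orientations are given as a rotation vector (axis times angle).
In Python, from workcell import bot gives the robot as it stands.
- The arm moves only by the tool arm_command, never from a script. Its arguments are lists of equal length, an entry for each row: "slide": the shift along the tool's x, y, z in m, a list of three; "angular": the turn, a rotation vector about the tool's x, y, z in degrees, a list of three; "hand": the finger opening in m, from 0 to 0.0854. A call has exactly 8 rows; each row shifts and turns the pose as measured when the row begins, along the tool's axes as they then stand; what a row does not reach is not made up. A row lasts 1/10 s, in which the tool goes at most 50 mm and 8.59 degrees, less where a joint would pass 70% of its speed; a pose out of reach is approached as far as the arm can. A call is refused whole if a number of a shift passes 0.05 or a number of a turn 8.59, either way. A call with a gripper value outside its range is refused whole. The fingers move at their own pace and stop on an object; "squeeze" is the grip in N (left out, the last holds). Time passes only in rows, so rows that do not move let the fingers close, or fill a call up. It gives the time, the measured TCP pose, the force and the opening at its end, in the units of the state.
- bot.read_state(): the state, without advancing time (a new reading comes with each control period).
- bot.read_camera(name): name is "scene" or "top" or "wrist"; returns the picture (480x640x3 uint8, red, green, blue); there is no depth.
- bot.get_calibration(name): a dict with "fx", "fy", "cx", "cy" (pixels), "R" (3x3) and "t" (3): a world point X has camera coordinates R X + t. Camera axes: x right, y down, z forward; pixel columns grow to the right and rows downward; lengths in m; the calibration is good to about 2 mm. A picture is of the moment at which its call begins: read the wrist's pose just before it. get_calibration takes no time and is no camera call; for the wrist camera it gives the pose at the moment of the call.
- bot.finish_job(): hands the job in, once; it reports no verdict.
The state is a dict: "time": time; "q": joint angles; "joint_vel": joint speeds; "joint_torque": joint torques, N m; "tool_pos": TCP position; "tcp_rot": TCP orientation; "wrist_force": force on the tool from outside, world axes, zero at the start; "torque": the same for the moment, N m; "width": opening from 0.0 (shut) to 1.0 (fully open).
Only numpy, scipy, OpenCV 4.12 (cv2) and the standard library are available. Lean on these libraries where they do the work, as an engineer would, in place of code of your own. Each camera call takes 0.05 s, during which the arm holds its last target.

TASK

I need the socket in the bench service duct, but only one of its five identical covers is unlocked, and they all look the same. Press the ribbed rear part of the covers one after another, without forcing the locked ones, until you find the one that rocks, then push that cover open until it stands upright by itself. Only press and push: do not pick up or shift anything lying on the bench or on the duct.

Things in the scene. Friction and masses are not known exactly. Their poses are not given: they have to be found in the camera images.
- duct: Grey bench service duct, fixed: 168 mm deep (its x), 578 mm long (its y), flat deck 78 mm above the bench. Origin: centre of its underside on the bench; x runs from its front (robot side) to its rear, y to the left, z up. Five identical aluminium covers lie flush in the deck along y at 82 mm pitch, the middle one at y = 0, with 4 mm webs between; 28 mm ledges before and behind; end boxes
- deck_mid (a point): Centre of the duct's deck, 78 mm above the bench, 7 mm in front of the covers' pivot line (fixed). White sockets stand in the front half of each bay, tops 37 mm below the deck. The rear half of the unlocked cover's bay is free to 70 mm below the deck; a locked cover has a steel catch under its rear half. Locked and unlocked covers look alike
- cover_1 (a joint): Tilt (rad) of the leftmost (+y) cover, a plate 110 mm front to back, 76 wide, 4 thick, 0.15 kg, on a pivot pin along y, 48 mm from its rear edge, 62 from its front. 0 shut; grows as the ribbed rear goes down and the front rises; stop 1.45, near upright. Never below 0. Unlocked: stiff pivot, 2 to 3 N at the press point, stays as left. Locked: gives under 1.5 mm
- cover_2 (a joint): Tilt (rad) of the second from the left cover, a plate 110 mm front to back, 76 wide, 4 thick, 0.15 kg, on a pivot pin along y, 48 mm from its rear edge, 62 from its front. 0 shut; grows as the ribbed rear goes down and the front rises; stop 1.45, near upright. Never below 0. Unlocked: stiff pivot, 2 to 3 N at the press point, stays as left. Locked: gives under 1.5 mm
- cover_3 (a joint): Tilt (rad) of the middle cover, a plate 110 mm front to back, 76 wide, 4 thick, 0.15 kg, on a pivot pin along y, 48 mm from its rear edge, 62 from its front. 0 shut; grows as the ribbed rear goes down and the front rises; stop 1.45, near upright. Never below 0. Unlocked: stiff pivot, 2 to 3 N at the press point, stays as left. Locked: gives under 1.5 mm
- cover_4 (a joint): Tilt (rad) of the second from the right cover, a plate 110 mm front to back, 76 wide, 4 thick, 0.15 kg, on a pivot pin along y, 48 mm from its rear edge, 62 from its front. 0 shut; grows as the ribbed rear goes down and the front rises; stop 1.45, near upright. Never below 0. Unlocked: stiff pivot, 2 to 3 N at the press point, stays as left. Locked: gives under 1.5 mm
- cover_5 (a joint): Tilt (rad) of the rightmost (-y) cover, a plate 110 mm front to back, 76 wide, 4 thick, 0.15 kg, on a pivot pin along y, 48 mm from its rear edge, 62 from its front. 0 shut; grows as the ribbed rear goes down and the front rises; stop 1.45, near upright. Never below 0. Unlocked: stiff pivot, 2 to 3 N at the press point, stays as left. Locked: gives under 1.5 mm
- press_1 (a point): Point on the top face of the leftmost (+y) cover, mid-width, 27 mm behind the pivot pin and 21 mm from the rear edge; three black rubber ribs lie just behind it, along the rear edge. Moves with the cover; shut, it is 78 mm above the bench and 27 mm behind the pivot along the duct's x
- press_2 (a point): Point on the top face of the second from the left cover, mid-width, 27 mm behind the pivot pin and 21 mm from the rear edge; three black rubber ribs lie just behind it, along the rear edge. Moves with the cover; shut, it is 78 mm above the bench and 27 mm behind the pivot along the duct's x
- press_3 (a point): Point on the top face of the middle cover, mid-width, 27 mm behind the pivot pin and 21 mm from the rear edge; three black rubber ribs lie just behind it, along the rear edge. Moves with the cover; shut, it is 78 mm above the bench and 27 mm behind the pivot along the duct's x
- press_4 (a point): Point on the top face of the second from the right cover, mid-width, 27 mm behind the pivot pin and 21 mm from the rear edge; three black rubber ribs lie just behind it, along the rear edge. Moves with the cover; shut, it is 78 mm above the bench and 27 mm behind the pivot along the duct's x
- press_5 (a point): Point on the top face of the rightmost (-y) cover, mid-width, 27 mm behind the pivot pin and 21 mm from the rear edge; three black rubber ribs lie just behind it, along the rear edge. Moves with the cover; shut, it is 78 mm above the bench and 27 mm behind the pivot along the duct's x
- flux_jar: Small amber jar, 42 mm across, 34 mm tall, standing on the left end box of the duct; bystander, loose. Origin at the centre of its underside
- tweezers: Steel tweezers, about 130 mm long, 8 mm high, lying in front of the duct; bystander, loose. Origin at the centre of its underside
- board: Green circuit board 80 x 110 mm, 13 mm high with its parts, lying in front of the duct; bystander, loose. Origin at the centre of its underside
- solder_reel: Black reel of solder wire, 60 mm across, 46 mm tall, standing behind the duct; bystander, loose. Origin at the centre of its underside
- screwdriver: Yellow-handled screwdriver, 170 mm long, lying behind the duct; bystander, loose. Origin on its underside, near its middle
- dispenser: Clear bottle with white cap, 52 mm across, 115 mm tall, behind the duct; bystander, loose. Origin at the centre of its underside
- chip_tray: Black chip tray 75 x 105 x 16 mm, in front of the duct; bystander, loose. Origin at the centre of its underside
- nozzle: Steel hot-air nozzle, 38 mm across, 48 mm tall, standing in front of the duct; bystander, loose. Origin at the centre of its underside

How it is judged:
By the outcome, as a careful person would: the job done as asked, in the order asked, and still so for the second after the job is handed in, with the robot touching nothing.
It also fails if it takes over 51 s, if anything falls off the work surface, if the arm or the gripper's body presses on something with over 40 N, if the wrist force passes 120 N, or if a joint passes its speed limit or range.

## Working session

There is one attempt and no reset: what is moved stays moved. The work goes in short steps, Python scripts to look and compute and a tool call to move; the robot and the scene stay as the last step left them, time stands still between calls to the robot, and variables do not carry over. Pictures are saved under pics/ and viewed, and the job is handed in when it is done.

Besides the shell and the picture viewer there is one more tool, called after "Call:" in YAML: its name, and indented under it one key for each argument. arm_command: Moves the arm, as the interface text tells. Its arguments: {"type":"object","properties":{"slide":{"type":"array","items":{"type":"array","items":{"type":"number"}}},"angular":{"type":"array","items":{"type":"array","items":{"type":"number"}}},"hand":{"type":"array","items":{"type":"number"}},"squeeze":{"type":"number"}},"required":["slide","angular","hand"]}

```bash
mkdir -p pics; python3 - <<'E'
from workcell import bot
import cv2
for n in ["scene","top"]:
    cv2.imwrite(f"pics/{n}0.png",bot.read_camera(n)[:,:,::-1])
    c=bot.get_calibration(n); print(n,c)
s=bot.read_state(); print(s)
E
```

```text
scene {'fx': 566.4631929360532, 'fy': 566.4631929360532, 'cx': 321.97192118148763, 'cy': 247.12136182856275, 'R': array([[ 0.88586779,  0.46372698, -0.01398355],
       [ 0.39118806, -0.76282045, -0.51485616],
       [-0.24941963,  0.45062429, -0.85716253]]), 't': array([-0.48818737, -0.16663621,  1.21116355])}
top {'fx': 464.5920165878149, 'fy': 464.5920165878149, 'cx': 324.55942280457776, 'cy': 244.25600870312394, 'R': array([[-0.02656417, -0.99962549, -0.00657439],
       [-0.98198344,  0.02732509, -0.18698092],
       [ 0.18709054,  0.00148895, -0.98234155]]), 't': array([0.03372974, 0.55693108, 0.76331603])}
{'time': 0.1, 'q': array([-1.35388759e+00,  2.64692953e-01,  1.60524838e+00, -1.99692480e-05,
        1.27372188e+00, -3.69411881e-02]), 'joint_vel': array([ 0.00079945, -0.00219159, -0.003582  ,  0.00146225,  0.00111792,
        0.00091948]), 'joint_torque': array([ 6.34952357e-04, -5.16709971e+01, -3.68589556e+01, -1.12760240e-04,
        6.27365152e-03,  3.37112021e-05]), 'tool_pos': array([ 0.16933805, -0.652736  ,  0.23807041]), 'tcp_rot': array([-3.11427609e+00, -3.97425066e-01,  3.21922624e-04]), 'wrist_force': array([-0.71319649,  0.69937882,  0.0071564 ]), 'torque': array([-0.02093619,  0.02021821, -0.02051189]), 'width': 1.0006218183885032}
```

View pics/scene0.png

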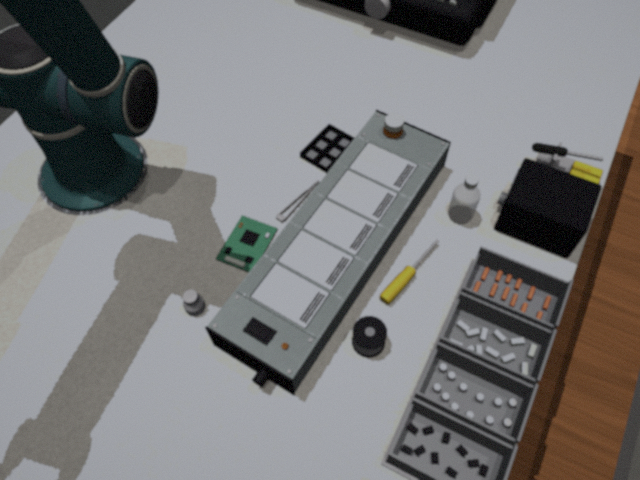

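View pics/top0.png

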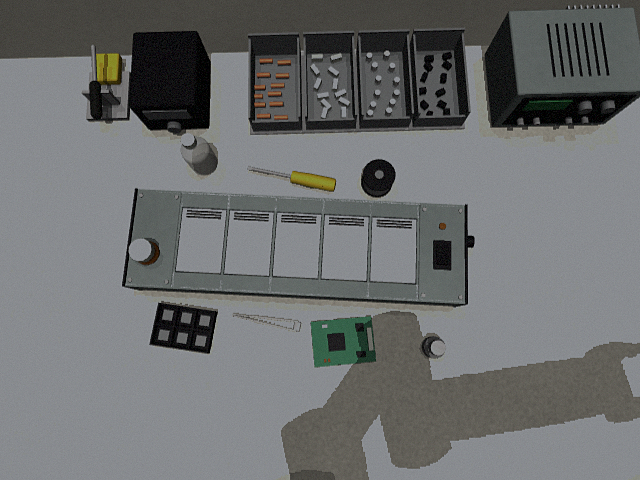

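The top view shows the duct from about x 125 to 468 px and y 190 to 303 px. The covers run from (180,207) to (417,284), with their ribs along the far (rear) edge. I'll enlarge both views to pick corners accurately.

```bash
python3 - <<'E'
import cv2
a=cv2.imread("pics/top0.png")[180:310,115:475]; cv2.imwrite("pics/topc.png",cv2.resize(a[:, :200],None,fx=4,fy=4,interpolation=cv2.INTER_CUBIC))
cv2.imwrite("pics/topd.png",cv2.resize(a[:,170:],None,fx=4,fy=4,interpolation=cv2.INTER_CUBIC))
a=cv2.imread("pics/scene0.png")[105:385,200:460]; cv2.imwrite("pics/scc.png",cv2.resize(a,None,fx=2,fy=2,interpolation=cv2.INTER_CUBIC))
E
```

```text
(no output)
```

View pics/topc.png

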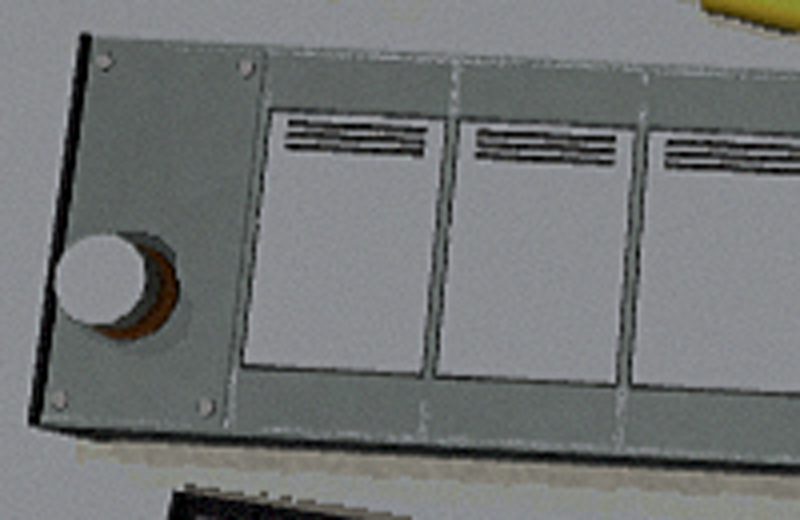

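View pics/topd.png

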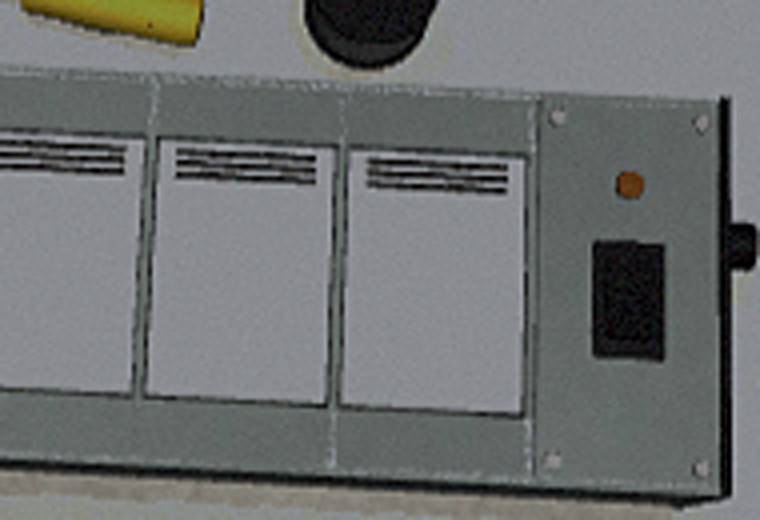

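View pics/scc.png

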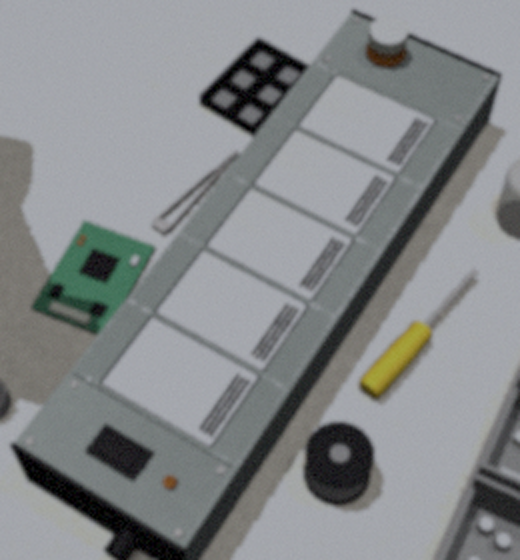

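```bash
cat > geo.py <<'E'
import numpy as np
from scipy.optimize import least_squares
from scipy.spatial.transform import Rotation as Rn
from workcell import bot
def proj(c,X):
    p=np.asarray(X)@np.array(c["R"]).T+c["t"]
    return np.c_[c["fx"]*p[:,0]/p[:,2]+c["cx"],c["fy"]*p[:,1]/p[:,2]+c["cy"]]
def duct(p,L):
    x,y,z,a=p; L=np.asarray(L,float)
    return np.c_[x+np.cos(a)*L[:,0]-np.sin(a)*L[:,1],y+np.sin(a)*L[:,0]+np.cos(a)*L[:,1],z+L[:,2]]
E
python3 - <<'E'
from geo import *
L=np.array([[.055,.202,0],[-.055,.202,0],[.055,-.202,0],[-.055,-.202,0]])
T=np.array([[182.5,207.25],[176,271.75],[416.75,218.5],[415.75,283.5]])-.4
S=np.array([[417,165],[370,142.5],[304.5,326.5],[251,297.5]])-.25
ct,cs=bot.get_calibration("top"),bot.get_calibration("scene")
f=lambda p:np.r_[(proj(ct,duct(p,L))-T).ravel(),(proj(cs,duct(p,L))-S).ravel()]
r=least_squares(f,[.6,0,.078,0]); print(r.x,np.degrees(r.x[3])); print(f(r.x).round(1))
for s in ([0],):
  g=least_squares(lambda p:f(p)[:8],[.6,0,.078,0]); print(g.x)
p=r.x
for i in range(5): print(i+1,duct(p,[[.034,.164-.082*i,0]]).round(4))
# others approx at z heights
def back(c,uv,z):
    R=np.array(c["R"]);o=-R.T@c["t"];d=R.T@np.array([(uv[0]-c["cx"])/c["fx"],(uv[1]-c["cy"])/c["fy"],1]);return (o+d*(z-o[2])/d[2]).round(3)
print("disp cap",back(ct,(188,140),.115),"jar",back(ct,(141,250),.112),"reel",back(ct,(378,175),.046))
E
```

```text
[ 0.55435432  0.06572774  0.07646946 -0.07878405] -4.513993830319672
[ 0.5  0.5 -0.1 -1.1 -0.3  0.7 -0.3 -0.6  0.5 -0.4 -1.4 -0.2  0.4  1.4
 -0.2 -1.2]
[ 0.55362662  0.06552678  0.07908544 -0.07679667]
1 [[0.6012 0.2265 0.0765]]
2 [[0.5947 0.1448 0.0765]]
3 [[0.5882 0.0631 0.0765]]
4 [[ 0.5818 -0.0187  0.0765]]
5 [[ 0.5753 -0.1004  0.0765]]
disp cap [0.732 0.245 0.115] jar [0.545 0.317 0.112] reel [ 0.685 -0.082  0.046]
```

Call:
arm_command:
  slide:
    - [0.035,-0.028,0]
    - [0.032,-0.032,0]
    - [0.028,-0.035,0]
    - [0.024,-0.038,0]
    - [0.024,-0.038,0]
    - [0.024,-0.038,0]
    - [0.024,-0.038,0]
    - [0.024,-0.038,0]
  angular:
    - [0,0,6.3]
    - [0,0,6.3]
    - [0,0,6.3]
    - [0,0,0]
    - [0,0,0]
    - [0,0,0]
    - [0,0,0]
    - [0,0,0]
  hand: [0,0,0,0,0,0,0,0]
  squeeze: 20

```text
time: 0.9
tool_pos: [0.3891, -0.3594, 0.2327]
tcp_rot: [-3.131, 0.158, 0.007]
wrist_force: [0.8, -1.0, -0.1]
width: -0.004
```

```bash
cat >> geo.py <<'E'
P=np.array([.55435,.06573,.0780,-.0788])
def info(target_local=None, world=None):
    s=bot.read_state(); R=Rn.from_rotvec(s["tcp_rot"])
    want=Rn.from_matrix(np.array([[np.cos(P[3]),np.sin(P[3]),0],[np.sin(P[3]),-np.cos(P[3]),0],[0,0,-1]]))
    print("t",round(s["time"],2),"pos",s["tool_pos"].round(4),"F",s["wrist_force"].round(1),"w",round(s["width"],3),"rotfix deg",np.degrees((R.inv()*want).as_rotvec()).round(2))
    c,n=np.cos(P[3]),np.sin(P[3]); d=s["tool_pos"]-[P[0],P[1],0]
    print("duct local",np.round([c*d[0]+n*d[1],-n*d[0]+c*d[1],d[2]],4))
    if target_local is not None:
        X=duct([P[0],P[1],0,P[3]],[target_local])[0]
        print("slide to go",R.inv().apply(X-s["tool_pos"]).round(4))
E
python3 -c "
from geo import *
info([.034,-.164,.12])"
```

```text
t 0.9 pos [ 0.3891 -0.3594  0.2327] F [ 0.8 -1.  -0.1] w -0.004 rotfix deg [-0.39  0.28 -1.28]
duct local [-0.1312 -0.4369  0.2327]
slide to go [ 0.1597 -0.2757  0.1137]
```

Call:
arm_command:
  slide:
    - [0.022,-0.038,0.01]
    - [0.022,-0.038,0.01]
    - [0.022,-0.038,0.014]
    - [0.022,-0.038,0.014]
    - [0.022,-0.038,0.014]
    - [0.022,-0.038,0.014]
    - [0.022,-0.038,0.014]
    - [0.0,0.0,0]
  angular:
    - [-0.4,0.3,-1.3]
    - [0,0,0]
    - [0,0,0]
    - [0,0,0]
    - [0,0,0]
    - [0,0,0]
    - [0,0,0]
    - [0,0,0]
  hand: [0,0,0,0,0,0,0,0]

```text
time: 1.7
tool_pos: [0.5707, -0.0909, 0.1383]
tcp_rot: [3.138, -0.114, 0.002]
wrist_force: [-0.7, -1.4, -0.6]
width: 0.003
```

```bash
python3 -c "
from geo import *
info([.034,-.164,.10])"
```

```text
t 1.7 pos [ 0.5707 -0.0909  0.1383] F [-0.7 -1.4 -0.6] w 0.003 rotfix deg [ 0.08 -0.09  0.35]
duct local [ 0.0286 -0.1549  0.1383]
slide to go [0.0053 0.0091 0.0383]
```

Call:
arm_command:
  slide:
    - [0.005,0.009,0.01]
    - [0,0,0.02]
    - [0,0,0.01]
    - [0,0,0.003]
    - [0,0,0]
    - [0,0,0]
    - [0,0,0]
    - [0,0,0]
  angular:
    - [0,0,0.3]
    - [0,0,0]
    - [0,0,0]
    - [0,0,0]
    - [0,0,0]
    - [0,0,0]
    - [0,0,0]
    - [0,0,0]
  hand: [0,0,0,0,0,0,0,0]

```text
time: 2.5
tool_pos: [0.5746, -0.1061, 0.0936]
tcp_rot: [3.136, -0.127, 0.003]
wrist_force: [-0.5, -0.0, 0.5]
width: -0.001
```

```bash
python3 -c "
from geo import *
info([.034,-.164,.10])
import cv2
for n in ['wrist','scene']: cv2.imwrite(f'pics/{n}1.png',bot.read_camera(n)[:,:,::-1])"
```

```text
t 2.5 pos [ 0.5746 -0.1061  0.0936] F [-0.5 -0.   0.5] w -0.001 rotfix deg [ 0.2  -0.1  -0.13]
duct local [ 0.0337 -0.1697  0.0936]
slide to go [ 0.0003 -0.0057 -0.0064]
```

View pics/wrist1.png

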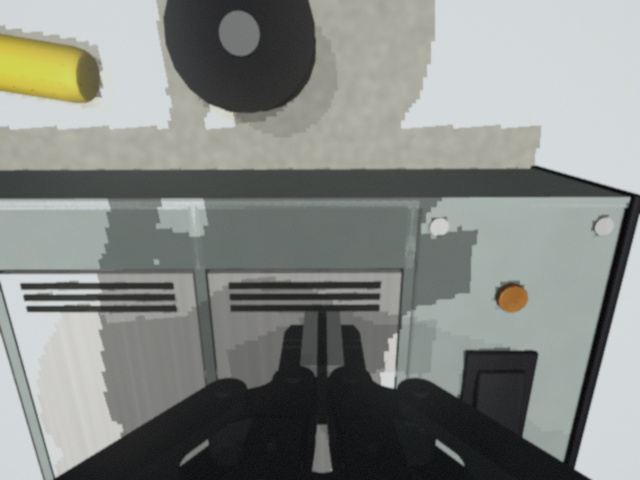

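View pics/scene1.png

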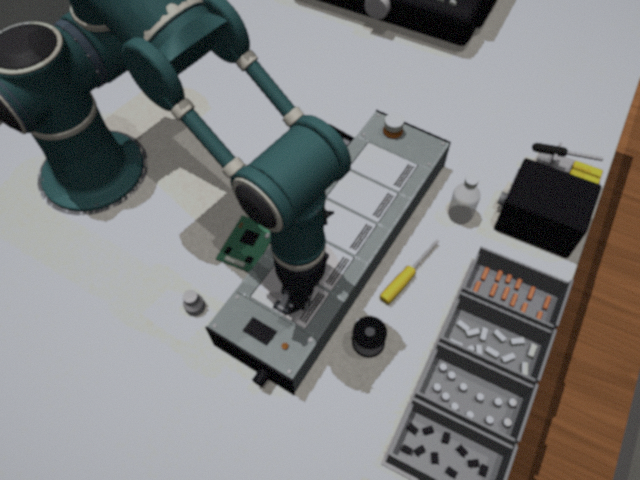

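Wrist view: the shut fingertips are at about (322,318), over cover 5 just in front of its ribs (y 285–308 px). All bystanders are clear. I'll descend gently.

Call:
arm_command:
  slide:
    - [0,-0.005,0.002]
    - [0,0,0.002]
    - [0,0,0.001]
    - [0,0,0.0007]
    - [0,0,0.0007]
    - [0,0,0.0007]
    - [0,0,0.0007]
    - [0,0,0.0007]
  angular:
    - [0.2,-0.1,-0.1]
    - [0,0,0]
    - [0,0,0]
    - [0,0,0]
    - [0,0,0]
    - [0,0,0]
    - [0,0,0]
    - [0,0,0]
  hand: [0,0,0,0,0,0,0,0]

```text
time: 3.4
tool_pos: [0.5756, -0.0999, 0.0854]
tcp_rot: [-3.139, 0.122, -0.002]
wrist_force: [-0.6, 0.1, 3.7]
width: 0.004
```

Contact is beginning, with 3.7 N at TCP z 0.0854.

Call:
arm_command:
  slide:
    - [0,0,0.0007]
    - [0,0,0.0007]
    - [0,0,0.0007]
    - [0,0,0.0007]
    - [0,0,0.0007]
    - [0,0,0.0007]
    - [0,0,0.0007]
    - [0,0,0.0007]
  angular:
    - [0,0,0]
    - [0,0,0]
    - [0,0,0]
    - [0,0,0]
    - [0,0,0]
    - [0,0,0]
    - [0,0,0]
    - [0,0,0]
  hand: [0,0,0,0,0,0,0,0]

```text
time: 4.2
tool_pos: [0.5755, -0.0999, 0.0805]
tcp_rot: [-3.139, 0.123, -0.001]
wrist_force: [-1.3, 0.9, 3.6]
width: -0.0
```

Call:
arm_command:
  slide:
    - [0,0,0.0015]
    - [0,0,0.0015]
    - [0,0,0.0015]
    - [0,0,0.0015]
    - [0,0,0.0015]
    - [0,0,0.0015]
    - [0,0,0.0015]
    - [0,0,0.0015]
  angular:
    - [0,0,0]
    - [0,0,0]
    - [0,0,0]
    - [0,0,0]
    - [0,0,0]
    - [0,0,0]
    - [0,0,0]
    - [0,0,0]
  hand: [0,0,0,0,0,0,0,0]

```text
time: 5.0
tool_pos: [0.5775, -0.1004, 0.0682]
tcp_rot: [3.139, -0.123, 0.008]
wrist_force: [0.6, 1.0, 2.8]
width: -0.001
```

```bash
python3 -c "
from geo import *
info([.034,-.164,.07])
import cv2
for n in ['wrist','top']: cv2.imwrite(f'pics/{n}2.png',bot.read_camera(n)[:,:,::-1])"
```

```text
t 5.0 pos [ 0.5775 -0.1004  0.0682] F [0.6 1.  2.8] w -0.001 rotfix deg [ 0.01 -0.29  0.04]
duct local [ 0.0362 -0.1638  0.0682]
slide to go [-0.0022  0.0002 -0.0018]
```

View pics/wrist2.png

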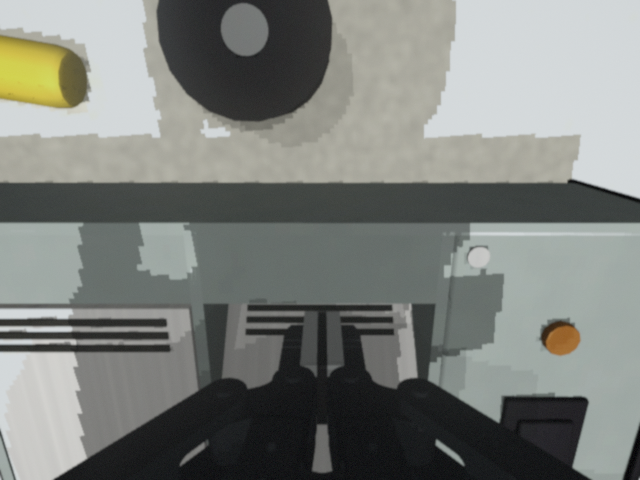

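View pics/top2.png

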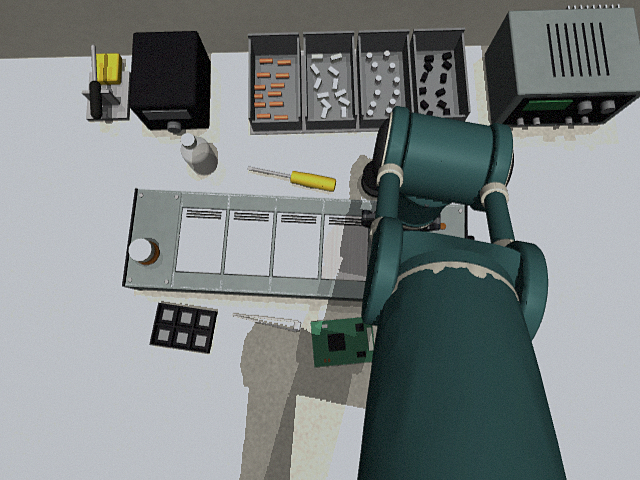

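The wrist view shows gaps at both sides of cover 5 (x about 215 and 425 px), with its ribs below the deck, so it rocks. The force stays around 3 N. I'll press a little deeper, then retract and push the raised front up from the front.

Call:
arm_command:
  slide:
    - [0,0,0.0015]
    - [0,0,0.0015]
    - [0,0,0.0015]
    - [0,0,0.0015]
    - [0,0,0.0015]
    - [0,0,0.0015]
    - [0,0,0]
    - [0,0,-0.002]
  angular:
    - [0,-0.3,0]
    - [0,0,0]
    - [0,0,0]
    - [0,0,0]
    - [0,0,0]
    - [0,0,0]
    - [0,0,0]
    - [0,0,0]
  hand: [0,0,0,0,0,0,0,0]

```text
time: 5.9
tool_pos: [0.5773, -0.1004, 0.0596]
tcp_rot: [3.139, -0.123, -0.002]
wrist_force: [0.0, 0.5, -0.7]
width: 0.003
```

Call:
arm_command:
  slide:
    - [0.001,0,-0.01]
    - [0,0,-0.02]
    - [0,0,-0.025]
    - [0,0,-0.025]
    - [0,0,-0.025]
    - [0,0,-0.01]
    - [0,0,0]
    - [0,0,0]
  angular:
    - [0,0,0]
    - [0,0,0]
    - [0,0,0]
    - [0,0,0]
    - [0,0,0]
    - [0,0,0]
    - [0,0,0]
    - [0,0,0]
  hand: [0,0,0,0,0,0,0,0]

```text
time: 6.7
tool_pos: [0.5749, -0.0997, 0.1784]
tcp_rot: [-3.138, 0.123, 0.015]
wrist_force: [-1.1, 0.1, -0.4]
width: -0.005
```

```bash
python3 -c "
from geo import *
info([-.085,-.164,.175])
import cv2
for n in ['wrist','scene']: cv2.imwrite(f'pics/{n}3.png',bot.read_camera(n)[:,:,::-1])"
```

```text
t 6.7 pos [ 0.5749 -0.0997  0.1784] F [-1.1  0.1 -0.4] w -0.005 rotfix deg [-0.05  0.56  0.04]
duct local [ 0.0335 -0.1633  0.1784]
slide to go [-0.1185  0.0006  0.0045]
```

View pics/wrist3.png

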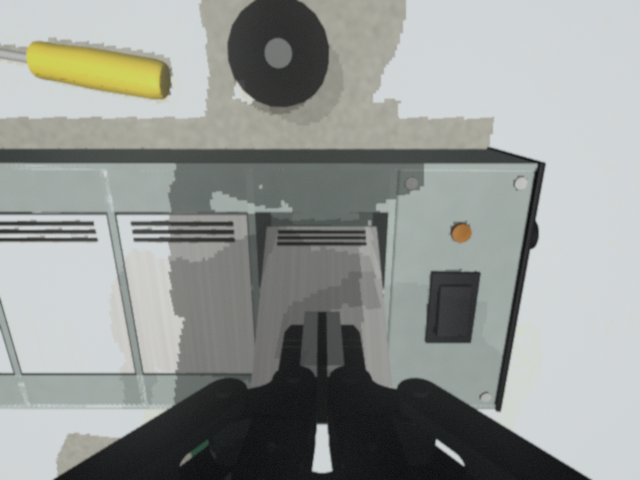

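View pics/scene3.png

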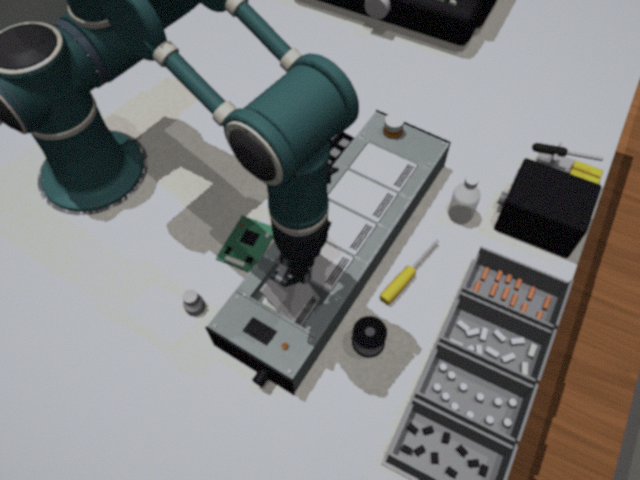

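The cover stays tilted. The bystanders haven't moved. Next I'll move to the front.

Call:
arm_command:
  slide:
    - [-0.02,0,0]
    - [-0.025,0,0]
    - [-0.025,0,0]
    - [-0.025,0,0]
    - [-0.025,0,0]
    - [0,0,0.025]
    - [0,0,0.025]
    - [0,0,0]
  angular:
    - [0,0.5,0]
    - [0,0,0]
    - [0,0,0]
    - [0,0,0]
    - [0,0,0]
    - [0,0,0]
    - [0,0,0]
    - [0,0,0]
  hand: [0,0,0,0,0,0,0,0]

```text
time: 7.6
tool_pos: [0.4422, -0.0878, 0.1156]
tcp_rot: [-3.134, 0.122, 0.033]
wrist_force: [-0.9, -0.4, -0.0]
width: 0.002
```

```bash
python3 -c "
from geo import *
info([-.085,-.164,.1])
import cv2
for n in ['wrist','scene']: cv2.imwrite(f'pics/{n}4.png',bot.read_camera(n)[:,:,::-1])"
```

```text
t 7.6 pos [ 0.4422 -0.0878  0.1156] F [-0.9 -0.4 -0. ] w 0.002 rotfix deg [-0.24  1.21  0.05]
duct local [-0.0997 -0.1619  0.1156]
slide to go [0.015  0.0022 0.0153]
```

View pics/wrist4.png

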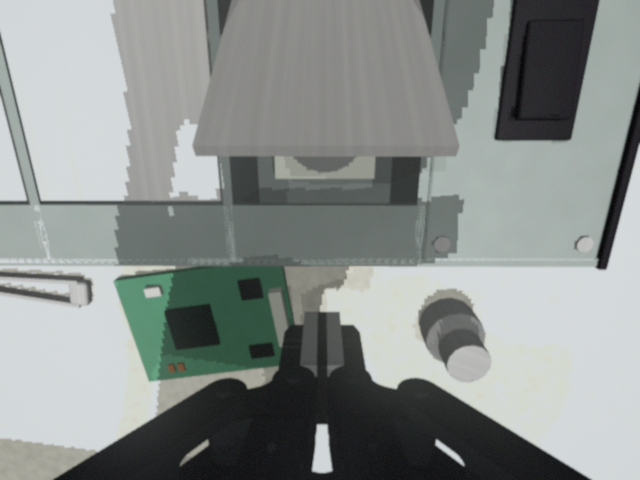

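View pics/scene4.png

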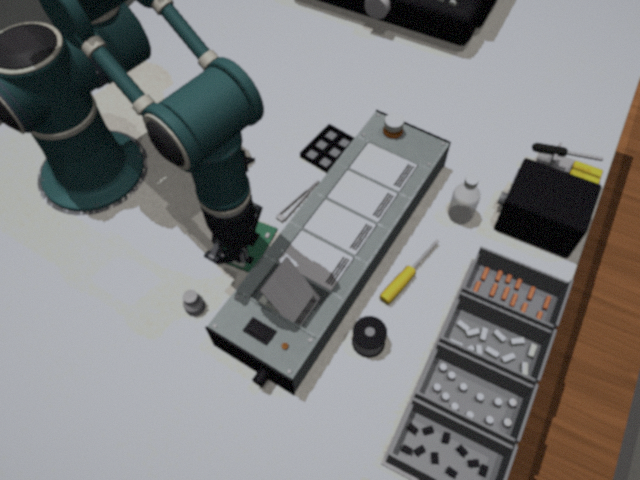

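Wrist view: the raised front edge of cover 5 is at row ~150 px (x 195–457), with the socket visible beneath it. The fingers at (322,340) are in front of the duct. I'll lower them and push rearward.

Call:
arm_command:
  slide:
    - [0.003,0.002,0.005]
    - [0.01,0,0.008]
    - [0.01,0,0.004]
    - [0.01,0,0]
    - [0.01,0,0]
    - [0.006,0,0]
    - [0,0,0]
    - [0,0,0]
  angular:
    - [-0.2,1.2,0]
    - [0,0,0]
    - [0,0,0]
    - [0,0,0]
    - [0,0,0]
    - [0,0,0]
    - [0,0,0]
    - [0,0,0]
  hand: [0,0,0,0,0,0,0,0]

```text
time: 8.5
tool_pos: [0.5028, -0.0958, 0.1078]
tcp_rot: [3.137, -0.121, 0.021]
wrist_force: [-0.4, -1.2, -0.1]
width: 0.003
```

```bash
python3 -c "
from geo import *
info([-.015,-.164,.098])"
```

```text
t 8.5 pos [ 0.5028 -0.0958  0.1078] F [-0.4 -1.2 -0.1] w 0.003 rotfix deg [ 0.1  -0.76  0.09]
duct local [-0.0387 -0.165   0.1078]
slide to go [ 0.0235 -0.001   0.0101]
```

Call:
arm_command:
  slide:
    - [0.002,0,0.002]
    - [0.002,0,0.001]
    - [0.002,0,0.001]
    - [0.002,0,0]
    - [0.002,0,0]
    - [0.002,0,0]
    - [0,0,0]
    - [0,0,0]
  angular:
    - [0.1,-0.7,0]
    - [0,0,0]
    - [0,0,0]
    - [0,0,0]
    - [0,0,0]
    - [0,0,0]
    - [0,0,0]
    - [0,0,0]
  hand: [0,0,0,0,0,0,0,0]

```text
time: 9.3
tool_pos: [0.514, -0.0965, 0.1032]
tcp_rot: [-3.139, 0.121, 0.004]
wrist_force: [-1.9, -0.8, -0.0]
width: -0.0
```

```bash
python3 -c "
from geo import *
info([-.015,-.164,.098])
import cv2
for n in ['wrist','scene']: cv2.imwrite(f'pics/{n}5.png',bot.read_camera(n)[:,:,::-1])"
```

```text
t 9.3 pos [ 0.514  -0.0965  0.1032] F [-1.9 -0.8 -0. ] w -0.0 rotfix deg [-0.02  0.14  0.08]
duct local [-0.0274 -0.1649  0.1032]
slide to go [ 0.0124 -0.0009  0.0051]
```

View pics/wrist5.png

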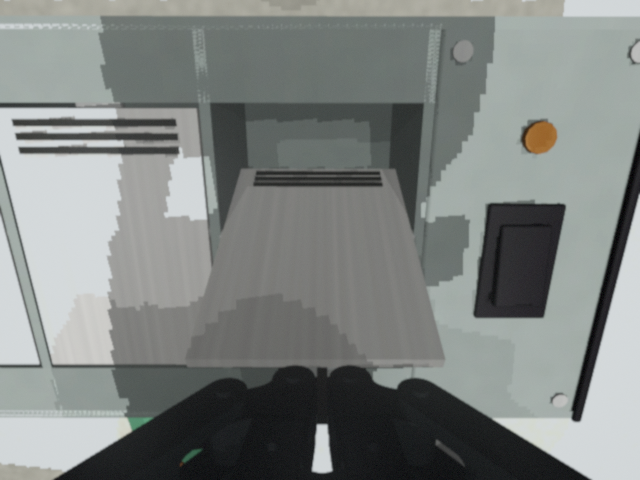

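View pics/scene5.png

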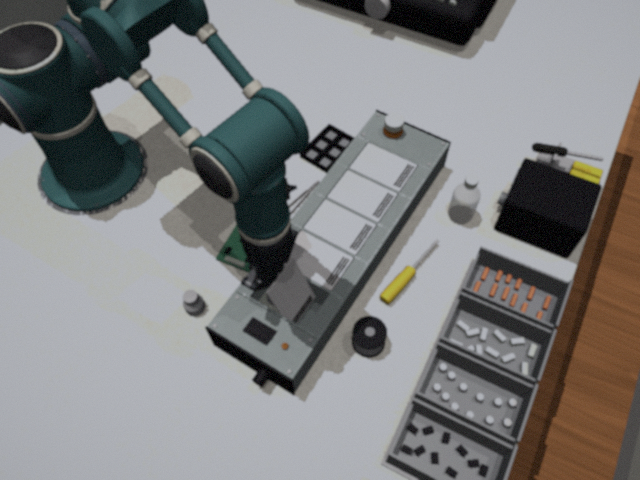

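Pushing works: the cover's front edge is at row ~362 px, against the fingers, at about 2 N. I'll continue.

Call:
arm_command:
  slide:
    - [0.002,0,0]
    - [0.002,0,0]
    - [0.002,0,0]
    - [0.002,0,0]
    - [0.002,0,0]
    - [0.002,0,0]
    - [0.001,0,0]
    - [0,0,0]
  angular:
    - [0,0,0]
    - [0,0,0]
    - [0,0,0]
    - [0,0,0]
    - [0,0,0]
    - [0,0,0]
    - [0,0,0]
    - [0,0,0]
  hand: [0,0,0,0,0,0,0,0]

```text
time: 10.2
tool_pos: [0.5289, -0.0978, 0.1066]
tcp_rot: [-3.139, 0.121, 0.001]
wrist_force: [-2.0, -0.5, 4.8]
width: -0.0
```

```bash
python3 -c "
from geo import *
info([-.015,-.164,.098])
import cv2
for n in ['wrist','scene']: cv2.imwrite(f'pics/{n}6.png',bot.read_camera(n)[:,:,::-1])"
```

```text
t 10.2 pos [ 0.5289 -0.0978  0.1066] F [-2.  -0.5  4.8] w -0.0 rotfix deg [-0.01  0.04  0.09]
duct local [-0.0125 -0.165   0.1066]
slide to go [-0.0024 -0.001   0.0086]
```

View pics/wrist6.png

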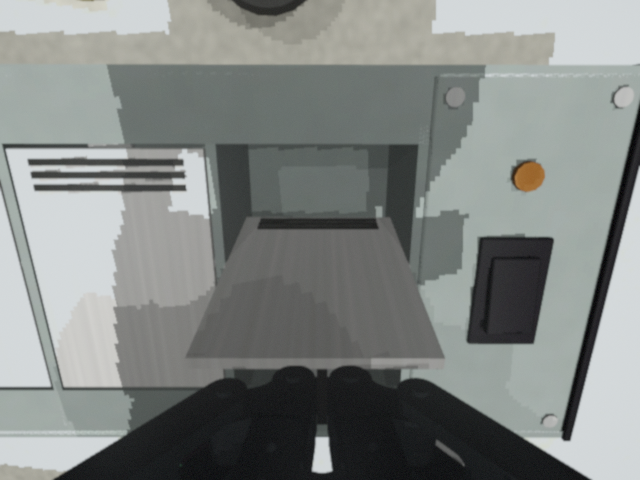

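Force now has 4.8 N upward: the cover's edge is catching under the finger linkage. I'll back off, rise so the slim pads meet the edge, then push again.

Call:
arm_command:
  slide:
    - [-0.006,0,0]
    - [-0.006,0,0]
    - [0,0,-0.01]
    - [0,0,-0.01]
    - [0,0,-0.003]
    - [0,0,0]
    - [0.002,0,0]
    - [0.003,0,0]
  angular:
    - [0,0,0]
    - [0,0,0]
    - [0,0,0]
    - [0,0,0]
    - [0,0,0]
    - [0,0,0]
    - [0,0,0]
    - [0,0,0]
  hand: [0,0,0,0,0,0,0,0]

```text
time: 11.1
tool_pos: [0.5214, -0.0973, 0.1308]
tcp_rot: [3.139, -0.122, 0.002]
wrist_force: [-0.5, 0.1, -0.6]
width: -0.0
```

```bash
python3 -c "
from geo import *
info([-.015,-.164,.128])
import cv2
for n in ['wrist','scene']: cv2.imwrite(f'pics/{n}7.png',bot.read_camera(n)[:,:,::-1])"
```

```text
t 11.1 pos [ 0.5214 -0.0973  0.1308] F [-0.5  0.1 -0.6] w -0.0 rotfix deg [ 0.01 -0.08  0.07]
duct local [-0.02   -0.1651  0.1308]
slide to go [ 0.005  -0.0011  0.0028]
```

View pics/wrist7.png

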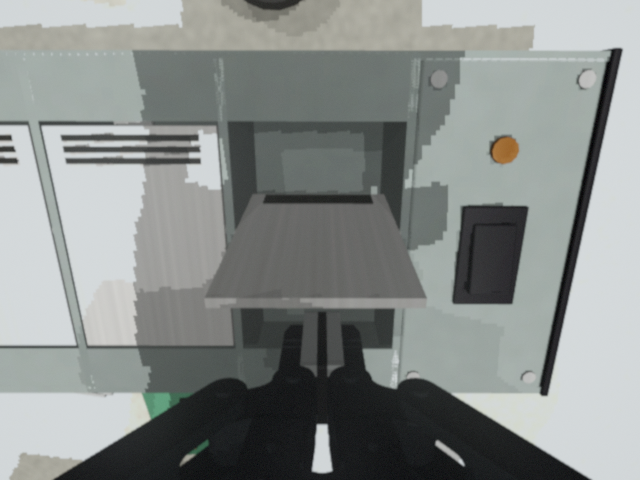

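View pics/scene7.png

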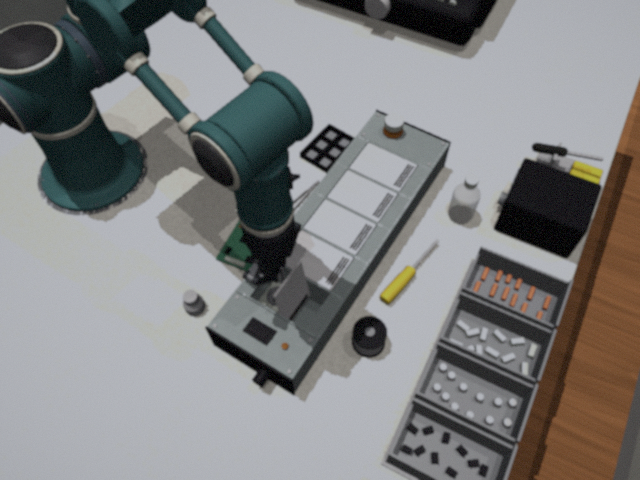

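Call:
arm_command:
  slide:
    - [0.002,0,0]
    - [0.002,0,0]
    - [0.002,0,0]
    - [0.002,0,0]
    - [0.0015,0,0]
    - [0.0015,0,0]
    - [0.001,0,0]
    - [0.001,0,0]
  angular:
    - [0,0,0]
    - [0,0,0]
    - [0,0,0]
    - [0,0,0]
    - [0,0,0]
    - [0,0,0]
    - [0,0,0]
    - [0,0,0]
  hand: [0,0,0,0,0,0,0,0]

```text
time: 12.0
tool_pos: [0.5287, -0.0977, 0.1291]
tcp_rot: [-3.138, 0.121, 0.025]
wrist_force: [-6.4, 0.2, 4.8]
width: 0.0
```

```bash
python3 -c "
from geo import *
info([-.015,-.164,.128])
import cv2
for n in ['wrist']: cv2.imwrite(f'pics/{n}8.png',bot.read_camera(n)[:,:,::-1])"
```

```text
t 12.0 pos [ 0.5287 -0.0977  0.1291] F [-6.4  0.2  4.8] w 0.0 rotfix deg [-0.03  0.92  0.11]
duct local [-0.0127 -0.165   0.1291]
slide to go [-0.0023 -0.001   0.0011]
```

View pics/wrist8.png

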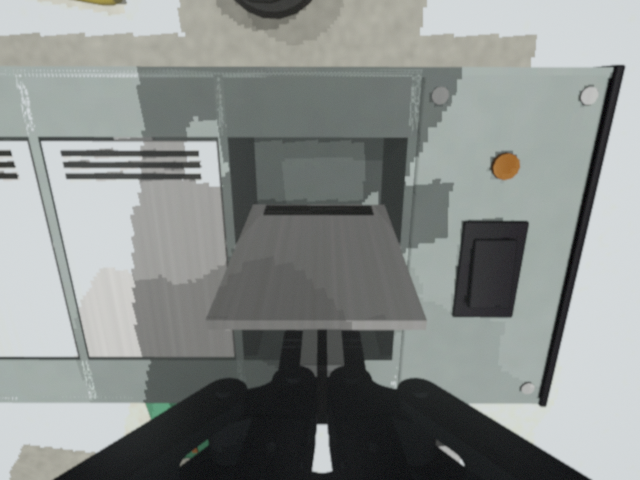

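```bash
python3 - <<'E'
from geo import *
c=bot.get_calibration("wrist"); info()
obs=np.array([[208,321],[425.5,320.5],[255,206],[378,205]])
for zp in (.078,.076):
  def pts(th,p):
    L=[[.007+u*np.cos(th)+ (.078-zp)*np.sin(th),-.164+v,-u*np.sin(th)*1+(.078-zp)*np.cos(th)] for u,v in ((-.062,.038),(-.062,-.038),(.048,.038),(.048,-.038))]
    return duct([P[0]+p[0],P[1]+p[1],zp,P[3]],L)
  for free in (0,1):
    r=least_squares(lambda q:(proj(c,pts(q[0],q[1:]))-obs).ravel() if free else np.r_[(proj(c,pts(q[0],[0,0]))-obs).ravel(),q[1:]],[1.3,0,0])
    print(zp,free,r.x.round(4),r.fun.round(1)[:8])
# sanity: deck features: cover4 rear-left? bay5 rear corners
L=[[.057,-.124,0],[.057,-.204,0],[-.057,-.124,0],[-.057,-.204,0]]
print(proj(c,duct(P,L)).round(0))
E
```

```text
t 12.05 pos [ 0.5288 -0.0977  0.1291] F [-5.6  0.9  4.1] w -0.0 rotfix deg [-0.03  0.93  0.11]
duct local [-0.0126 -0.165   0.1291]
0.078 0 [1.4849 0.     0.    ] [-0.8  3.2  5.9  4.2 -0.2  5.9  7.9  7.2]
0.078 1 [1.4604e+00 2.8000e-03 1.0000e-03] [-4.6 -0.1  2.5  1.  -2.7 -0.5  6.2  0.8]
0.076 0 [1.4561 0.     0.    ] [ 0.6 -0.3  4.5  0.7 -0.1 -0.4  7.8  0.9]
0.076 1 [1.456e+00 1.000e-04 1.200e-03] [-3.  -0.3  0.9  0.7 -2.2 -0.5  5.7  0.9]
[[228. 138.]
 [412. 139.]
 [244. 361.]
 [396. 361.]]
```

The fit gives a tilt of about 1.456 rad, so the cover is at its stop. I'll back away and check that it stays.

Call:
arm_command:
  slide:
    - [-0.003,0,0]
    - [-0.008,0,0]
    - [-0.015,0,0]
    - [-0.02,0,-0.01]
    - [-0.02,0,-0.02]
    - [-0.02,0,-0.03]
    - [-0.02,0,-0.03]
    - [0,0,0]
  angular:
    - [0,0,0]
    - [0,0,0]
    - [0,0,0]
    - [0,0,0]
    - [0,0,0]
    - [0,0,0]
    - [0,0,0]
    - [0,0,0]
  hand: [0,0,0,0,0,0,0,0]

```text
time: 12.85
tool_pos: [0.4161, -0.0885, 0.2204]
tcp_rot: [-3.137, 0.12, 0.026]
wrist_force: [1.2, 1.0, 0.5]
width: 0.002
```

Call:
arm_command:
  slide:
    - [-0.01,0.02,0]
    - [-0.01,0.03,0]
    - [-0.01,0.03,0]
    - [-0.01,0.03,0]
    - [-0.01,0.03,0]
    - [0,0.03,0]
    - [0,0.03,0]
    - [0,0,0]
  angular:
    - [0,0,0]
    - [0,0,0]
    - [0,0,0]
    - [0,0,0]
    - [0,0,0]
    - [0,0,0]
    - [0,0,0]
    - [0,0,0]
  hand: [0,0,0,0,0,0,0,0]

```text
time: 13.65
tool_pos: [0.345, -0.288, 0.2158]
tcp_rot: [-3.138, 0.115, 0.017]
wrist_force: [-0.2, 0.3, -1.2]
width: -0.001
```

```bash
python3 -c "
from geo import *
info()
import cv2
for n in ['top','scene']: cv2.imwrite(f'pics/{n}9.png',bot.read_camera(n)[:,:,::-1])
a=cv2.imread('pics/scene9.png')[240:360,220:360]; cv2.imwrite('pics/scene9c.png',cv2.resize(a,None,fx=5,fy=5,interpolation=cv2.INTER_CUBIC))"
```

```text
t 13.65 pos [ 0.345  -0.288   0.2158] F [-0.2  0.3 -1.2] w -0.001 rotfix deg [-0.05  0.63  0.32]
duct local [-0.1809 -0.3691  0.2158]
```

View pics/top9.png

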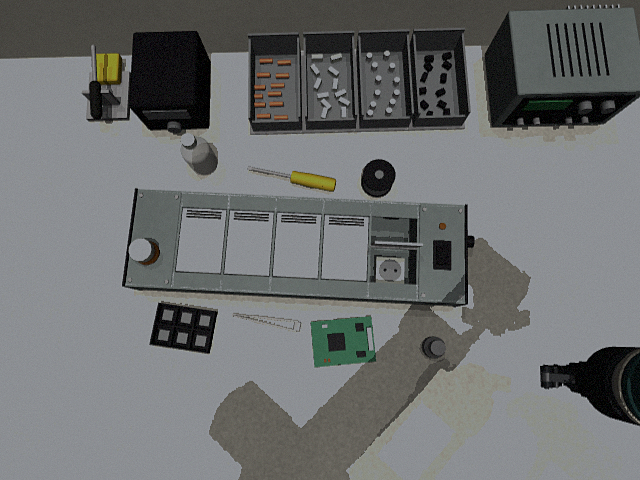

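View pics/scene9.png

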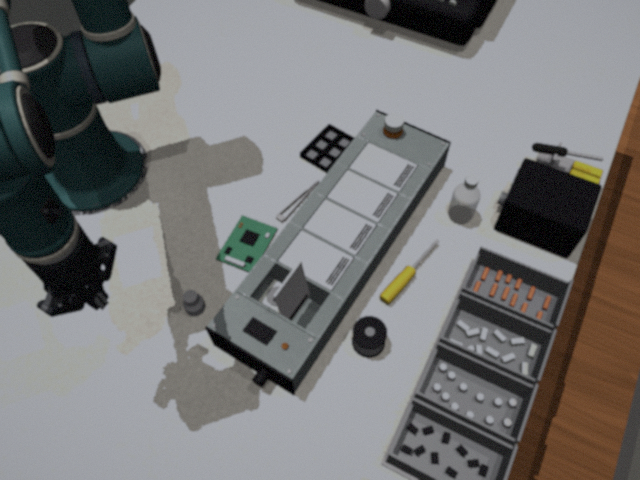

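View pics/scene9c.png

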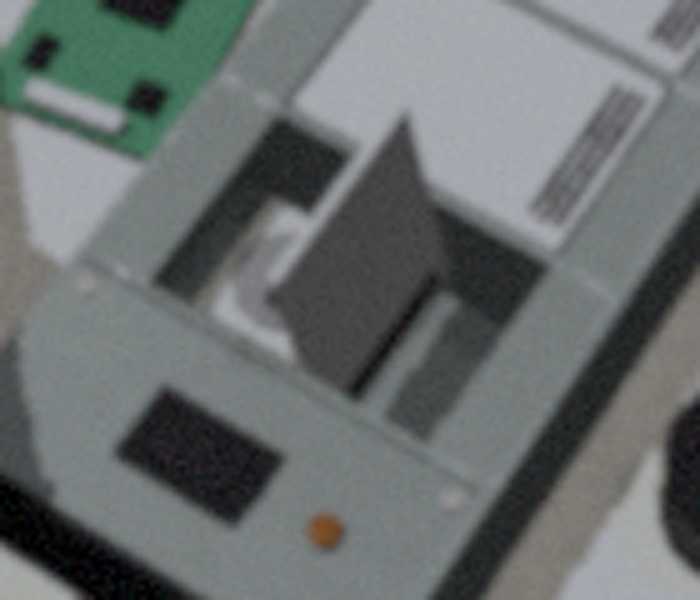

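```bash
python3 - <<'E'
from geo import *
c=bot.get_calibration("scene")
for th in (1.25,1.35,1.45):
    print(th,proj(c,duct([P[0],P[1],.0765,P[3]],[[.007-.062*np.cos(th)+.002*np.sin(th),-.164+v,.062*np.sin(th)] for v in(.038,-.038)])).round(1))
print(bot.finish_job())
E
```

```text
1.25 [[295.  257.7]
 [268.6 292.9]]
1.35 [[298.  258.9]
 [271.6 294.3]]
1.45 [[301.1 260.3]
 [274.8 295.8]]
the job is handed in; nothing more can be done
None
```

Cover 5, the rightmost one, is the unlocked cover, and it now stands upright by itself. I handed the job in at about 13.7 s.

- **Finding it:** I pressed cover 5 first. It went down about 5 mm at roughly 3.6 N, where a locked cover gives under 1.5 mm. I never pressed the other four.
- **Opening it:** I pressed the rear down and let go, and the cover stayed tilted. I then pushed the raised front edge rearward with the shut fingers.
- **Snag:** Partway through, the cover's edge caught under the finger linkage (about 5 N upward). I backed off, rose about 25 mm and finished the push.
- **Forces:** No reading at the end of a move went above about 8 N. That last push, against the stop, was the highest.

**Last checks:**
- **Tilt:** While still touching, the wrist picture gave a tilt of about 1.456 rad, against the stop at 1.45.
- **After withdrawing:** The top view shows the cover edge-on with the socket exposed. In the scene view, the columns of its upper edge match 1.45 rad within 1 px. The rows are 2 to 4 px off, which I put down to corner picking and calibration rather than tilt.
- **Other items:** In the pictures, everything lying on the bench and duct is where it was, and the other four covers are shut.

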